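# Release the transport lock of the ratchet clamp and clamp up the manifold

### The job

Clamp the aluminium manifold firmly in the blue ratchet bench clamp. First pull the red transport lock slide, under its yellow guard, all the way down its ramp until it clicks and meets its stop, so that the ram is free; then squeeze the orange trigger against the black grip again and again until the jaws hold the manifold tight and the trigger goes hard. Leave the lock at its stop, let go of the trigger, and do not knock the things lying around.

Things in the scene. Friction and masses are not known exactly. Their poses are not given: they have to be found in the camera images.
- clamp: Blue ratchet clamp fixed to the bench, 350 mm long. Origin: underside of its 12 mm bed (12 mm above the bench, on feet), under the ram's line. Axes: x away from the operator, y to his left along the ram, z up. Along y: heel jaw -0.15, manifold, pressure pad, head 0.005 to 0.115 (top z 0.090), toothed ram tail to 0.162. In front of the head (-x) a ramp carries the lock; on top stand trigger and black grip.
- ramp_top (a point): Top end of the lock's ramp, on its surface, mid width. The ramp is 84 mm wide (y) and falls 100 mm towards the operator at 35 degrees to the level. Axes of the clamp: down the ramp is (-0.819, 0, -0.574), square off it (-0.574, 0, 0.819).
- guard_edge (a point): Middle of the free edge of the yellow guard: a flat sheet, 72 mm wide (y) and 3 mm thick, standing square on the ramp's top end, 72 mm high, so that it leans over the lock and bars the way straight down. Come in about square to the ramp, the tool leaning 20 to 50 degrees back to the operator.
- lock (a joint): Red transport lock slide: 0 = locked (top), 0.036 m = released, at the lower end stop, moving down the ramp. A weak spring (1 to 2 N) draws it back up from anywhere short of the click. From 9 mm before the stop a sprung detent resists (about 8 N in all); 4 mm before it the slide snaps over to the stop and stays. Its bolt bars the ram until 28 mm down.
- lock_grip (a point): Where to pinch the lock's red fin: on its middle plane, 30 mm off the ramp, 14 mm below the fin's free edge. Fin 16 mm thick (clamp's y), 34 mm long along the ramp, square to it. Under it a plate 6 mm thick, beside it steel gibs 8 mm high. The guard is 27 mm up the ramp from here when locked. Axes: x up the ramp, y the clamp's, z off the ramp.
- trigger (a joint): Orange trigger: 0 = let go (spring return), 0.36 rad = fully squeezed; pivot along the clamp's x, 42 mm under grip_point; top swings to +y, to the black grip. Runs free at about 7 N. A full squeeze drives the ram about 8 mm to the manifold and pawls hold it; let it return below 0.03 each time. Jaws tight: it stops short of 0.3 even at 28 N. Lock in: it stops short too.
- grip_point (a point): Fixed point 143 mm above the bench, midway between the outer faces of trigger (-y side) and black grip (+y side), each 22.7 mm off at rest: take both from above, fingers closing along y. Squeezed, the trigger's face is 7.6 mm off (30 mm over both). Both are 24 to 28 mm wide (x); tops 32 (trigger) and 45 mm above this, head 41 mm below. Clamp's axes.
- manifold: Loose workpiece: machined aluminium valve manifold 90 x 56 x 46 mm with a 10 mm brass plug on top, about 0.4 kg, standing on the bed between heel jaw and pressure pad. Origin: centre of its underside; y across the jaws (56 mm), z up. The jaw pushes it against the heel jaw.
- heel_jaw: Blue fixed heel jaw with a steel face, 80 mm wide, 50 mm high, bolted to the bed at the right end, set differently each time. Origin: centre of its underside; the clamping face is 15 mm from it towards +y.
- pressure_pad: Black-faced sprung pad, 54 x 36 mm, on the ram's end. Its origin is the clamp's when the ram is back and moves with it along -y; the pad's face is at y -0.063, z 0.020 to 0.056 from it. It gives 10 mm at 1.2 N/mm from 2.4 N: this spring makes the clamping force, over 5 N once the trigger goes hard at 20 N.
- oil_bottle: Bystander: green oil bottle with spout, 38 x 38 x 89 mm, standing. Origin at its underside.
- gauge_block: Bystander: black gauge plate on an aluminium foot, 62 x 92 x 156 mm, standing. Origin at its underside.
- spanner: Bystander: steel double-ended spanner 188 mm long, lying. Origin at its underside's centre.
- white_nut: Bystander: white plastic collar nut, 51 x 55 x 36 mm. Origin at its underside.
- deburrer: Bystander: red deburring tool 100 mm long, lying. Origin at its underside's centre.
There are look-alikes about, which are no part of the job. Leave any brown look-alike of the manifold alone.

How it is judged:
By the outcome, as a careful person would: the job done as asked, in the order asked, and still so for the second after the job is handed in, with the robot touching nothing.
It also fails if it takes over 64 s, if anything falls off the work surface, if the arm or the gripper's body presses on something with over 40 N, if the wrist force passes 120 N, or if a joint passes its speed limit or range.

### The arm

A 6-joint arm with a two-finger parallel gripper is mounted at the origin on a cart in front of the work surface, level with it; the furniture and walls round the work are solid. World frame = base frame: x ahead of the robot, y to its left, z up, the work surface at z = 0. Lengths are in m, angles in rad, forces in N, time in s.
With the tool pointing down it reaches from about 0.325 to 0.775 m from the base axis. Payload 5.5 kg.
Tool frame: the origin (TCP) lies midway between the tips of the shut fingers; the grasp point (between the pads) lies 19 mm behind it; z points along the fingers, y is the line along which they close (so a half turn about z gives the same grasp; the last joint's range is limited). The gripper opens to 88 mm and grips with 3 to 60 N. Pads are 20 mm wide; open, the fingers measure 115 mm over their backs; the gripper's body (75 mm by 178 mm) begins 61 mm behind the grasp point.
Start: joints at [1.059, 0.091, 1.231, -0, 1.82, -0.057], TCP at [0.264, 0.539, 0.223] pointing down, gripper open.
Joint ranges: [-2.87, 2.87], [-0.86, 2.18], [0.17, 2.46], [-1.51, 4.65], [0.06, 2.69], [-2.65, 2.65]. Speed limits (rad/s): [2.57, 2.57, 3.01, 3.14, 3.14, 3.14].

### API

Orientations are given as a unit quaternion [w, x, y, z].
In Python, from station import observe, snapshot, finish_job, cut_out gives the robot as it stands.
- The arm moves only by the tool step_arm, never from a script. Its argument "series" is a list of rows, each a list of 2 entries, a list of its own where there are three numbers: the shift along the tool's x, y, z in cm, then the turn about the tool's z in degrees. In form: [[[x, y, z], roll], ...]. A call has 1 to 5 rows; each row is the pose to reach, as a shift and turn from the pose commanded when the call began, along the tool's axes at that moment; what a row does not reach only later rows make up. A row lasts 1/8 s, in which the tool goes at most 62.5 mm and 10.7 degrees, less where a joint would pass 70% of its speed; a pose out of reach is approached as far as the arm can. A call with a gripper value outside its range is refused whole. "claw" is the closure, from -1 (fully open) to 1 (shut), set as the call begins (left out, the last holds). The fingers move at their own pace and stop on an object; "squeeze" is the grip in N (left out, the last holds). Time passes only in rows, so rows that repeat a pose let the fingers close. It gives the time, the measured TCP pose, the force, the opening and the grip force at its end, in the units of the state.
- observe(): the state, without advancing time (a new reading comes with each control period).
- snapshot(name): name is "scene" or "top" or "wrist"; returns a dict with "frame" (400x640x3 uint8, red, green, blue), "fx", "fy", "cx", "cy" (pixels), "world_from_camera" (4x4, takes a point from camera to world coordinates); the wrist camera has in their place "tool_from_camera" (4x4, takes a point from camera to tool coordinates, whose origin is the TCP and whose axes are the flange's). Camera axes: x right, y down, z forward; pixel columns grow to the right and rows downward; lengths in m; the calibration is good to about 2 mm. The wrist camera is an equidistant fisheye: a pixel r from the principal point sees the ray r / f radians off the axis. A picture is of the moment at which its call begins: read the wrist's pose just before it. There is no depth.
- finish_job(): hands the job in; it is judged then, once.
Trained networks look in a picture, given as the dict that the camera call returned (one of the last four; its "shot" number tells which), for a name from the list of things; names that differ only in an ending like _2 or _b are one class to them, and where a whole thing is asked for, a point or a joint stands for the part that bears it (a point fixed in the world has none). Each returns a list of dicts, best first, with "score" (0 to 1); they miss things now and then, are a little off and sometimes report something else, mostly with a low value. They report only what shows in the picture. A call takes as long as a camera call. They do not tell look-alikes from the thing itself.
- cut_out(target, picture): "mask" (400x640 bool, what is visible of it) and "extent" ([left, top, right, bottom] in pixels, round what is visible of it).
The state is a dict: "time_s": time; "qpos": joint angles; "joint_vel": joint speeds; "joint_torque": joint torques, N m; "position": TCP position; "orientation": TCP orientation; "wrist_force": force on the tool from outside, world axes, zero at the start; "ft_torque": the same for the moment, N m; "gripper_width": finger opening in m; "finger_force": force on a finger pad.
Only numpy, scipy, OpenCV 4.12 (cv2) and the standard library are available. Lean on these libraries where they do the work, as an engineer would, in place of code of your own. Each camera call takes 0.05 s, during which the arm holds its last target. There are 200 camera calls.

## Working session

There is one attempt and no reset: what is moved stays moved. The work goes in short steps, Python scripts to look and compute and a tool call to move; the robot and the scene stay as the last step left them, time stands still between calls to the robot, and variables do not carry over. Pictures are saved under pics/ and viewed, at most 10 in all, crops included, and the job is handed in when it is done.

Besides the shell and the picture viewer there is one more tool, called after "Emit:" in YAML: its name, and indented under it one key for each argument. step_arm: Moves the arm, as the interface text tells. Its arguments: {"type":"object","properties":{"series":{"type":"array"},"claw":{"type":"number"},"squeeze":{"type":"number"}},"required":["series"]}

```bash
ls; mkdir -p pics
cat > h.py <<'E'
import numpy as np, cv2, pickle
from station import observe, snapshot, finish_job, cut_out
def save(n,p): cv2.imwrite('pics/'+n,p['frame'][:,:,::-1])
E
python3 - <<'E'
from h import *
s=observe(); print(s)
for n in ['scene','top']:
    p=snapshot(n); save(n+'.png',p); pickle.dump(p,open(n+'.pkl','wb'))
    print(n,p['fx'],p['cx'],p['cy'],np.round(p['world_from_camera'],3).tolist())
    for t in ['clamp','guard_edge','lock','trigger','manifold','heel_jaw','pressure_pad']:
        print(t,[(round(r['score'],2),r['extent'],int(r['mask'].sum())) for r in cut_out(t,p)][:4])
a=cv2.imread('pics/scene.png');b=cv2.imread('pics/top.png')
E
```

```text
pics
{'time_s': 0.0, 'qpos': array([ 1.05932579e+00,  9.18472039e-02,  1.23186315e+00,  2.38281251e-05,
        1.81979331e+00, -5.67251180e-02]), 'joint_vel': array([-4.21213929e-04,  1.56214452e-03, -3.84818867e-04,  5.80147027e-06,
        7.29161142e-04, -1.95611631e-03]), 'joint_torque': array([-1.94534347e-03, -4.46452475e+01, -4.06440175e+01,  6.94647990e-02,
        2.95792089e-02, -1.12361527e-04]), 'position': array([0.26340553, 0.53876596, 0.22152669]), 'orientation': array([-2.78906999e-04,  2.25415682e-01,  9.74262212e-01, -9.13968147e-04]), 'wrist_force': array([ 0.0736765 ,  0.26123303, -0.45191235]), 'ft_torque': array([-0.00194156,  0.0415015 , -0.02616747]), 'finger_force': 0.0, 'gripper_width': 0.08758915405974244}
scene 440.26847176969204 323.19777190892205 199.22150232011947 [[-0.874, -0.352, 0.337, 0.116], [-0.486, 0.6, -0.635, 0.47], [0.021, -0.719, -0.695, 0.944], [0.0, 0.0, 0.0, 1.0]]
clamp [(0.84, [262.4, 166.9, 381.2, 249.0], 4204)]
guard_edge [(0.9, [260.7, 169.0, 382.1, 251.4], 4343)]
lock [(0.77, [302.2, 197.0, 318.3, 217.8], 245), (0.3, [261.2, 166.4, 3
[... 380 characters left out ...]
26873 314.99580698402644 196.12714353515275 [[0.01, -0.985, 0.174, 0.326], [-1.0, -0.009, 0.006, -0.268], [-0.004, -0.174, -0.985, 1.217], [0.0, 0.0, 0.0, 1.0]]
clamp [(0.78, [290.6, 146.7, 406.7, 231.2], 4053)]
guard_edge [(0.93, [292.0, 141.2, 410.7, 232.3], 4278), (0.67, [219.5, 111.4, 247.7, 156.3], 959), (0.17, [361.8, 185.9, 389.3, 222.6], 630)]
lock [(0.59, [312.1, 190.7, 320.2, 191.9], 67)]
trigger [(0.64, [328.2, 161.7, 338.8, 173.2], 71)]
manifold [(0.82, [359.3, 182.8, 389.8, 222.5], 688), (0.59, [431.8, 214.4, 468.9, 240.6], 709), (0.54, [196.7, 191.5, 214.1, 209.5], 264)]
heel_jaw [(0.56, [382.3, 194.2, 404.2, 223.4], 413)]
pressure_pad [(0.65, [357.1, 184.2, 370.1, 199.1], 61)]
```

Run:
```python
import cv2,numpy as np
a=cv2.imread('pics/scene.png')[120:270,230:430];b=cv2.imread('pics/top.png')[100:250,180:480]
a=cv2.resize(a,(400,300),interpolation=cv2.INTER_CUBIC);a=cv2.copyMakeBorder(a,0,0,0,400,cv2.BORDER_CONSTANT)
f=cv2.resize(cv2.imread('pics/scene.png'),(400,250));a[:250,400:]=f
b=cv2.resize(b,(600,300),interpolation=cv2.INTER_CUBIC);b=cv2.copyMakeBorder(b,0,0,0,200,cv2.BORDER_CONSTANT)
cv2.imwrite('pics/c1.png',np.vstack([a,b]))
```

```text
(no output)
```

View pics/c1.png

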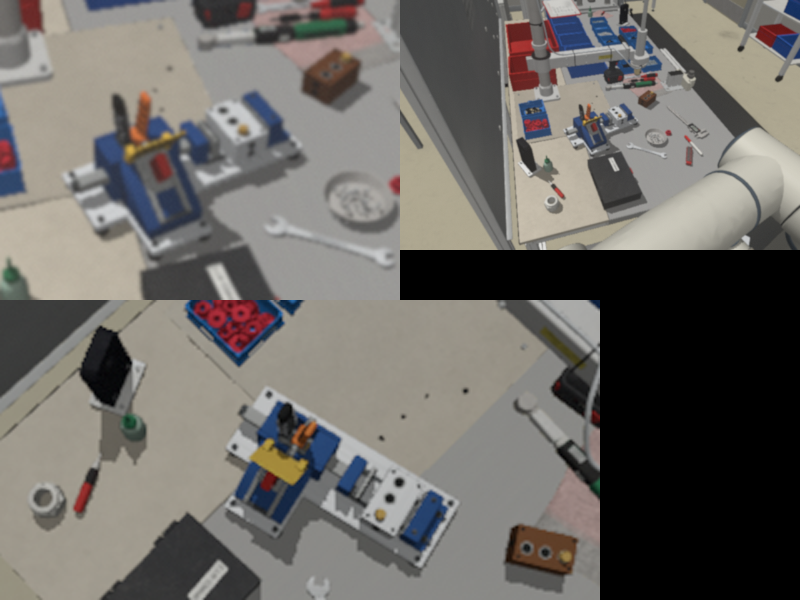

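The bench shows the clamp in the middle. The white-grey manifold is in its jaws, at about (373,200) in top and (347,187) in scene. The brown look-alike is at about (450,227) in top and (396,159) in scene, so I leave that alone. The lock fin is the only red block under the yellow guard, at (310,207) in scene. I'll move the wrist camera closer.

Emit:
step_arm:
  series:
    - [[-5, -6, -6], 0]
    - [[-10, -12, -11], 0]
    - [[-15, -18, -16], 0]
    - [[-19, -23, -18], 0]
    - [[-23, -28, -18], 0]
  claw: -1

```text
time_s: 1.42
position: [0.3264, 0.2754, 0.3772]
orientation: [0.001, 0.225, 0.974, 0.001]
wrist_force: [1.2, 0.2, 1.1]
gripper_width: 0.0881
finger_force: 0.0
```

Emit:
step_arm:
  series:
    - [[-5, -6, 0], 0]
    - [[-9, -11, 0], 0]
    - [[-14, -17, 0], 0]
    - [[-18, -22, 0], 0]
    - [[-23, -28, 0], 0]

```text
time_s: 2.05
position: [0.3982, -0.0292, 0.3759]
orientation: [0.001, 0.225, 0.974, 0.0]
wrist_force: [0.8, 0.6, -0.5]
gripper_width: 0.0877
finger_force: 0.0
```

Emit:
step_arm:
  series:
    - [[-2, -2, 0], -3]
    - [[-4, -4, 0], -7]
    - [[-4, -4, 0], -7]

```text
time_s: 2.42
position: [0.4168, -0.0819, 0.3749]
orientation: [-0.001, 0.167, 0.986, 0.0]
wrist_force: [0.1, -0.4, 0.2]
gripper_width: 0.0878
finger_force: 0.0
```

Run:
```python
from h import *
s=observe(); print({k:np.round(s[k],4) for k in ['time_s','qpos','position','orientation']})
p=snapshot('wrist'); save('w1.png',p); pickle.dump((s,p),open('w1.pkl','wb'))
print({k:np.round(v,3).tolist() for k,v in p.items() if k!='frame'})
for t in ['clamp','lock','trigger','manifold','pressure_pad']:
    print(t,[(round(r['score'],2),r['extent'],int(r['mask'].sum())) for r in cut_out(t,p)][:4])
```

```text
{'time_s': np.float64(2.425), 'qpos': array([-2.7410e-01, -2.8010e-01,  1.3015e+00, -1.0000e-04,  2.1214e+00,
       -1.5091e+00]), 'position': array([ 0.4168, -0.0819,  0.3749]), 'orientation': array([-6.000e-04,  1.671e-01,  9.859e-01,  0.000e+00])}
{'fx': 309.707, 'fy': 309.707, 'cx': 322.179, 'cy': 200.159, 'tool_from_camera': [[-0.0, -0.967, -0.253, 0.069], [1.0, -0.0, -0.0, -0.001], [0.0, -0.253, 0.967, -0.161], [0.0, 0.0, 0.0, 1.0]], 'shot': 3}
clamp [(0.97, [135.0, 219.5, 306.0, 348.6], 4424)]
lock [(0.71, [238.2, 268.6, 258.6, 284.3], 270), (0.34, [150.0, 119.4, 201.9, 207.8], 726)]
trigger [(0.71, [220.7, 310.7, 246.2, 342.7], 415)]
manifold [(0.63, [137.8, 221.2, 303.5, 349.9], 4439), (0.62, [175.7, 254.6, 184.9, 276.1], 199)]
pressure_pad []
```

View pics/w1.png

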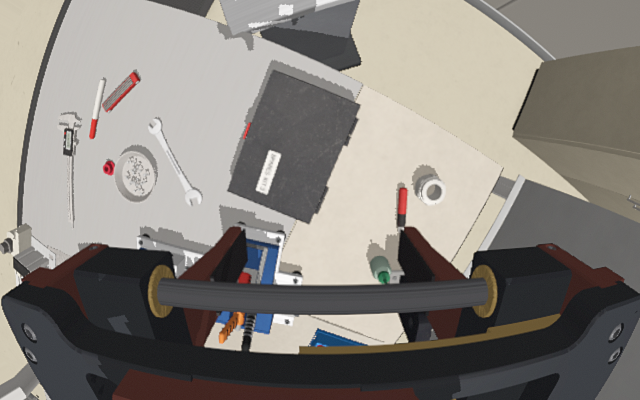

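The gripper's own crossbar hides the clamp, which shows at about (240,280) behind the left finger. I'll move the tool beyond the clamp so it falls in the free part of the picture.

Emit:
step_arm:
  series:
    - [[-6, -1, 0], 4]
    - [[-11, -2, 0], 8]
    - [[-17, -3, 0], 12]
    - [[-23, -4, 0], 14]
    - [[-23, -4, 0], 14]

```text
time_s: 3.35
position: [0.6255, -0.1952, 0.3654]
orientation: [-0.007, 0.285, 0.959, 0.0]
wrist_force: [0.3, 0.3, -1.2]
gripper_width: 0.0877
finger_force: 0.0
```

Run:
```python
from h import *
s=observe(); print({k:np.round(s[k],4) for k in ['time_s','qpos','position','orientation']})
p=snapshot('wrist'); save('w2.png',p); pickle.dump((s,p),open('w2.pkl','wb'))
for t in ['clamp','lock','trigger','manifold','pressure_pad','heel_jaw']:
    print(t,[(round(r['score'],2),r['extent'],int(r['mask'].sum())) for r in cut_out(t,p)][:4])
```

```text
{'time_s': np.float64(3.35), 'qpos': array([-3.5440e-01,  3.6300e-01,  6.5800e-01, -1.0000e-04,  2.1342e+00,
       -1.3475e+00]), 'position': array([ 0.6255, -0.1952,  0.3654]), 'orientation': array([-6.800e-03,  2.848e-01,  9.586e-01,  4.000e-04])}
clamp [(0.95, [134.8, 105.9, 327.9, 232.8], 12588)]
lock [(0.71, [243.5, 138.6, 268.2, 154.8], 284)]
trigger [(0.79, [230.2, 192.9, 262.2, 227.3], 588)]
manifold [(0.92, [71.7, 206.9, 118.2, 242.5], 1081), (0.55, [151.0, 166.9, 192.2, 225.9], 1980)]
pressure_pad [(0.64, [187.0, 178.6, 198.1, 215.2], 293)]
heel_jaw [(0.59, [133.1, 173.6, 154.4, 223.6], 742)]
```

Emit:
step_arm:
  series:
    - [[-2, -6, 0], 0]
    - [[-4, -11, 0], 0]
    - [[-4, -11, 0], 0]

```text
time_s: 4.08
position: [0.5924, -0.3105, 0.3766]
orientation: [0.001, 0.287, 0.958, -0.001]
wrist_force: [0.2, -0.3, 0.3]
gripper_width: 0.0876
finger_force: 0.0
```

Run:
```python
from h import *
s=observe(); print({k:np.round(s[k],4) for k in ['time_s','qpos','position','orientation']})
p=snapshot('wrist'); save('w3.png',p); pickle.dump((s,p),open('w3.pkl','wb'))
for t in ['clamp','lock','trigger','manifold','pressure_pad','heel_jaw']:
    print(t,[(round(r['score'],2),r['extent'],int(r['mask'].sum())) for r in cut_out(t,p)][:4])
a=[cv2.resize(cv2.imread(f'pics/{n}.png')[0:240,80:480],(800,480))[:, :] for n in ['w2','w3']]
a=[cv2.resize(x,(500,300),interpolation=cv2.INTER_AREA) for x in a]
cv2.imwrite('pics/c2.png',np.vstack(a))
```

```text
{'time_s': np.float64(4.075), 'qpos': array([-5.3320e-01,  4.0830e-01,  5.7920e-01, -8.0000e-04,  2.1525e+00,
       -1.5225e+00]), 'position': array([ 0.5924, -0.3105,  0.3766]), 'orientation': array([ 7.000e-04,  2.869e-01,  9.580e-01, -5.000e-04])}
clamp [(0.89, [188.1, 83.7, 398.3, 207.2], 13174), (0.62, [191.7, 148.5, 218.0, 198.5], 1012)]
lock [(0.69, [324.5, 108.4, 343.4, 122.0], 182)]
trigger [(0.83, [323.5, 167.8, 340.5, 192.0], 441), (0.65, [187.9, 83.3, 397.3, 204.6], 13474), (0.34, [451.4, 93.7, 483.0, 115.8], 503)]
manifold [(0.75, [106.8, 184.2, 161.5, 227.4], 1328), (0.65, [210.7, 143.9, 255.6, 204.2], 2245)]
pressure_pad [(0.79, [252.3, 150.9, 267.2, 189.1], 371)]
heel_jaw [(0.9, [191.3, 147.9, 216.9, 198.7], 988)]
```

View pics/c2.png

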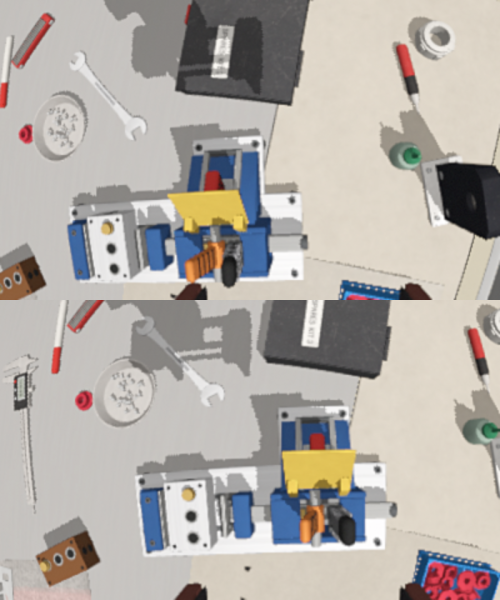

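w2 (top half) and w3 (bottom half) show the whole clamp: the yellow guard, the red fin under it at (316,141) in the w3 crop, the orange trigger and the black grip. The brown look-alike stands apart at lower left. I'll enlarge these crops to pick exact points.

Run:
```python
import cv2,numpy as np
def g(n,x,y,w,h,k):
    a=cv2.resize(cv2.imread(f'pics/{n}.png')[y:y+h,x:x+w],(w*k,h*k),interpolation=cv2.INTER_CUBIC)
    for i in range(0,w,10):
        L=i%50==0
        cv2.line(a,(i*k,0),(i*k,10 if L else 4),(0,0,255),1)
        if L: cv2.putText(a,str(x+i),(i*k+1,20),0,.35,(0,0,255),1)
    for j in range(0,h,10):
        cv2.line(a,(0,j*k),(10 if j%50==0 else 4,j*k),(0,0,255),1)
        if (y+j)%50==0: cv2.putText(a,str(y+j),(12,j*k+4),0,.35,(0,0,255),1)
    return a
cv2.imwrite('pics/c3.png',np.vstack([g('w2',130,100,200,75*2-10,4)]))
cv2.imwrite('pics/c4.png',np.vstack([g('w3',200,70,200,140,4)]))
```

```text
(no output)
```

View pics/c3.png

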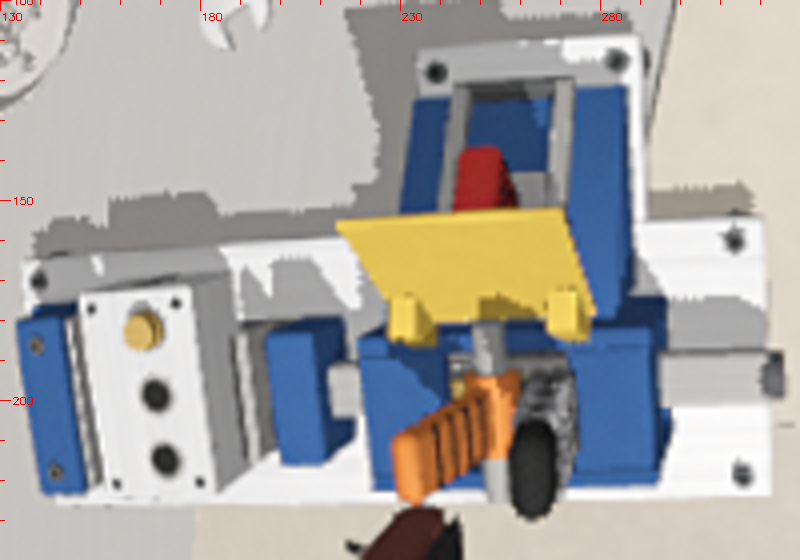

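View pics/c4.png

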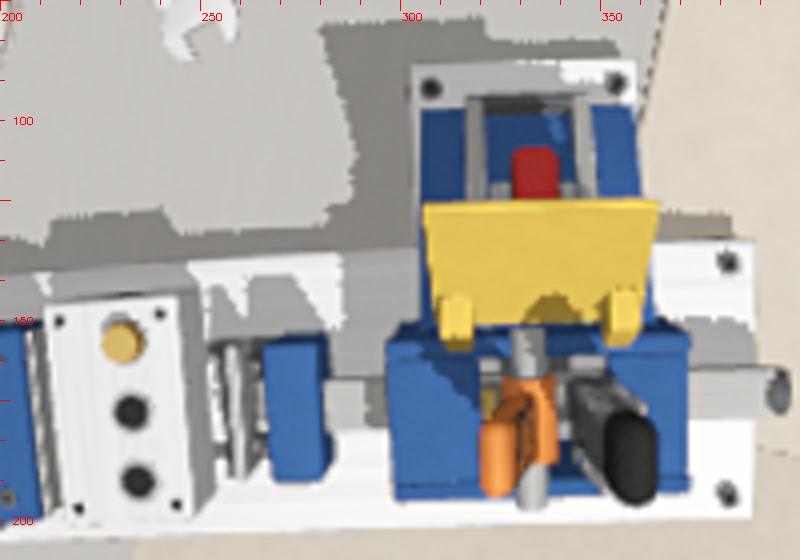

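```bash
cat >> h.py <<'E'
from scipy.optimize import least_squares
from scipy.spatial.transform import Rotation as R
def Tws(s,p,c=np.zeros(6)):
    q=s['orientation'];T=np.eye(4);T[:3,:3]=R.from_quat([q[1],q[2],q[3],q[0]]).as_matrix()@R.from_rotvec(c[3:]).as_matrix();T[:3,3]=s['position']+c[:3]
    return T@p['tool_from_camera']
def projw(T,p,X):
    c=(np.linalg.inv(T)@np.c_[X,np.ones(len(X))].T)[:3]
    r=np.hypot(c[0],c[1]);th=np.arctan2(r,c[2])
    return np.c_[p['cx']+p['fx']*th*c[0]/r,p['cy']+p['fy']*th*c[1]/r]
E
cat > fit.py <<'E'
from h import *
A=dict(gL=(214.25,155),gR=(271.25,152.5),fL=(245,138),fR=(255,137),s1=(313.75,160),s2=(315.5,218.25),t1=(239,118),t2=(284.25,115),b1=(321.25,153.75),b2=(322.5,224.25),tail=(323.75,193.25),blk=(263.75,217.5),org=(232,217),pl=(165.5,182.75))
B=dict(gL=(305.5,121.75),gR=(364.75,120.25),fL=(328.5,107.5),fR=(339.25,107),s1=(381.75,135.5),s2=(381.75,193.25),t1=(307.75,92),t2=(354,90.75),b1=(388.5,130),b2=(388,199.5),tail=(395,167.5),blk=(358,185),org=(324,184),pl=(230.5,155.5))
s2,p2=pickle.load(open('w2.pkl','rb'));s3,p3=pickle.load(open('w3.pkl','rb'))
k=list(A);a=np.array([A[i] for i in k]);b=np.array([B[i] for i in k])
zk={'s1':.024,'s2':.024,'t1':.024,'t2':.024,'b1':.024,'b2':.024,'blk':.188,'org':.175}
def f(v):
    X=v[6:].reshape(-1,3);c=v[:6]
    z=[(X[k.index(i),2]-h)/.002 for i,h in zk.items()]
    # guard edge level & 72 wide
    i,j=k.index('gL'),k.index('gR')
    m=[(X[i,2]-X[j,2])/.001,(np.linalg.norm(X[i]-X[j])-.072)/.001]
    return np.r_[((projw(Tws(s2,p2,c),p2,X)-a)/.7).ravel(),((projw(Tws(s3,p3),p3,X)-b)/.7).ravel(),c[:3]/.006,c[3:]/.012,z,m]
X0=np.tile([.58,-.31,.08],(len(k),1))
r=least_squares(f,np.r_[np.zeros(6),X0.ravel()],loss='soft_l1');X=r.x[6:].reshape(-1,3)
print('cost',r.cost,np.round(r.x[:6],4));D=dict(zip(k,X))
for i in k: print(i,np.round(D[i],4),np.round(f(r.x)[:4*len(k)].reshape(2,-1,2)[:,k.index(i)]*.7,1).tolist())
for u,w in [('gL','gR'),('t1','t2')]:
    d=D[w]-D[u];print(u,'yaw',np.degrees(np.arctan2(-d[0],d[1])),np.linalg.norm(d))
d=D['s1']-D['s2'];print('yaw from s',np.degrees(np.arctan2(-d[1],-d[0])))
d=D['tail']-D['pl'];print('tail-plug',np.degrees(np.arctan2(-d[0],d[1])))
pickle.dump(D,open('D.pkl','wb'))
E
python3 fit.py
```

```text
cost 3.6480506872409544 [-0.0011 -0.0043  0.0011 -0.0111  0.0037  0.0008]
gL [ 0.5239 -0.2916  0.1633] [[0.1, 0.3], [-0.3, -0.3]]
gR [ 0.5618 -0.2307  0.1633] [[0.0, -0.1], [0.1, 0.1]]
fL [ 0.5243 -0.2574  0.1181] [[-0.1, -0.2], [0.0, 0.2]]
fR [ 0.5315 -0.245   0.1196] [[-0.0, -0.1], [0.0, 0.1]]
s1 [ 0.6087 -0.2042  0.024 ] [[-0.0, -0.1], [0.0, 0.1]]
s2 [ 0.6932 -0.2561  0.0242] [[0.2, -0.1], [-0.2, 0.1]]
t1 [ 0.4814 -0.2678  0.0241] [[0.1, 0.0], [-0.1, -0.0]]
t2 [ 0.5208 -0.2033  0.0241] [[0.1, 0.0], [-0.1, -0.0]]
b1 [ 0.6069 -0.1888  0.0237] [[-0.2, 0.1], [0.3, -0.1]]
b2 [ 0.7089 -0.2523  0.0241] [[0.1, -0.0], [-0.1, 0.0]]
tail [ 0.6578 -0.2172  0.0596] [[0.0, 0.1], [-0.0, -0.1]]
blk [ 0.6192 -0.2789  0.1861] [[-0.8, 0.5], [0.8, -0.4]]
org [ 0.5985 -0.3139  0.1755] [[0.2, -0.3], [-0.2, 0.3]]
pl [ 0.4985 -0.4202  0.0744] [[0.0, 0.0], [-0.0, -0.0]]
gL yaw -31.85914335954951 0.07172768264969559
t1 yaw -31.399759458014575 0.07567074472810474
yaw from s -31.58178908668811
tail-plug -38.12395643586156
```

The fit is consistent: clamp yaw is about −31.6° and the guard edge is 0.163 m above the bench. The moves can't tilt the tool, so the plan is a vertical pinch on the fin's lower free corner, which sticks out past the guard edge. I've checked that the gripper body clears the guard. Next I hover in front of the guard.

Emit:
step_arm:
  series:
    - [[4, 0.7, 3], -1]
    - [[8.8, 1.3, 8], -1.7]
    - [[8.8, 1.3, 13], -1.7]
    - [[8.8, 1.3, 15], -1.7]
    - [[8.8, 1.3, 15], -1.7]
  claw: 0.1
  squeeze: 45

```text
time_s: 5.05
position: [0.5272, -0.2474, 0.2236]
orientation: [-0.002, 0.27, 0.963, 0.0]
wrist_force: [-0.6, 0.2, -0.0]
gripper_width: 0.0416
finger_force: 0.0
```

Emit:
step_arm:
  series:
    - [[0, 0, 0], 0]
    - [[0, 0, 0], 0]

```text
time_s: 5.3
position: [0.5286, -0.2489, 0.2276]
orientation: [0.002, 0.27, 0.963, -0.0]
wrist_force: [-0.0, 0.4, 0.4]
gripper_width: 0.0396
finger_force: 0.0
```

```bash
cat > look.py <<'E'
from h import *
import sys
s=observe(); print({k:np.round(s[k],4).tolist() for k in ['time_s','qpos','position','orientation','gripper_width']})
D=pickle.load(open('D.pkl','rb'))
q=s['orientation'];M=R.from_quat([q[1],q[2],q[3],q[0]]).as_matrix()
yaw=np.radians(-31.6);C=np.array([[np.cos(yaw),-np.sin(yaw),0],[np.sin(yaw),np.cos(yaw),0],[0,0,1]])
rt=(D['gL']+D['gR'])/2-C@[-.0413,0,.059]
print('tool axes in clamp',np.round(C.T@M,3).tolist(),'TCP rel ramp_top',np.round(C.T@(s['position']-rt),4))
if len(sys.argv)>1:
    n=sys.argv[1];p=snapshot('wrist');save(n+'.png',p);pickle.dump((s,p),open(n+'.pkl','wb'))
    X=[rt+C@np.array(v) for v in [(-.0413,-.036,.059),(-.0413,.036,.059),(-.0613,-.008,.0107),(-.0613,.008,.0107)]]
    u=projw(Tws(s,p),p,np.array(X));print(np.round(u,1).tolist())
    a=p['frame'][:,:,::-1].copy()
    if len(sys.argv)>2:
        for v in u: cv2.circle(a,tuple(int(round(t)) for t in v),1,(0,255,0),-1)
        x,y,w,h=map(int,sys.argv[2:6]);k=800//w
        cv2.imwrite('pics/'+n+'_c.png',cv2.resize(a[y:y+h,x:x+w],None,fx=k,fy=k,interpolation=cv2.INTER_CUBIC))
E
python3 look.py w4 180 100 260 180
```

```text
{'time_s': 5.3, 'qpos': [-0.4983, 0.0466, 1.2684, 0.0, 1.8233, -1.522], 'position': [0.5286, -0.2489, 0.2276], 'orientation': [0.0016, 0.2702, 0.9628, -0.0003], 'gripper_width': 0.0396}
tool axes in clamp [[-1.0, -0.004, 0.003], [-0.004, 1.0, 0.0], [-0.003, 0.0, -1.0]] TCP rel ramp_top [-0.0598  0.0029  0.1233]
[[274.2, 234.3], [366.0, 234.8], [311.7, 194.9], [329.2, 195.0]]
```

View pics/w4_c.png

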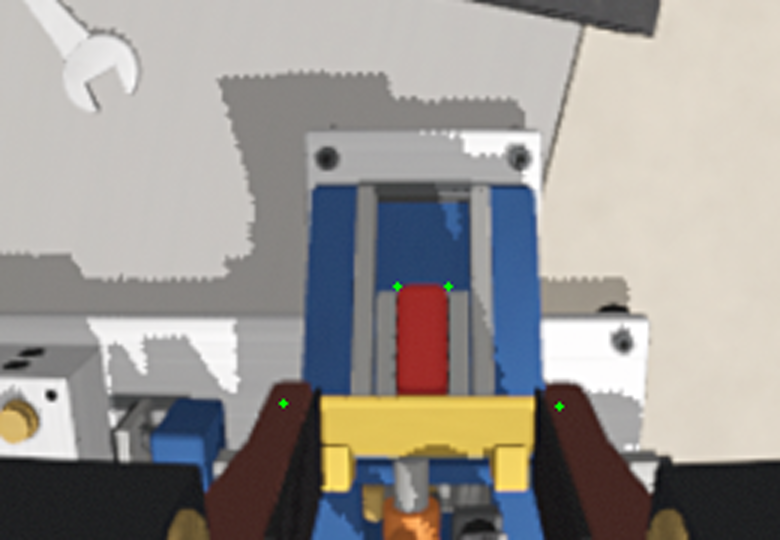

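The predicted fin corners (green) sit exactly on the red fin at (397–448, 287), and the guard edge matches within 1 mm. I go down for the pinch.

Emit:
step_arm:
  series:
    - [[0.1, -0.3, 4], 0]
    - [[0.1, -0.3, 8], 0]
    - [[0.1, -0.3, 10.5], 0]
    - [[0.1, -0.3, 12], 0]
    - [[0.1, -0.3, 12.3], 0]

```text
time_s: 5.98
position: [0.5255, -0.2508, 0.1022]
orientation: [-0.0, 0.27, 0.963, 0.0]
wrist_force: [0.1, -0.1, -0.2]
gripper_width: 0.0398
finger_force: 0.0
```

Emit:
step_arm:
  series:
    - [[0, 0, 0], 0]
    - [[0, 0, 0], 0]

```text
time_s: 6.22
position: [0.5261, -0.2511, 0.104]
orientation: [0.001, 0.27, 0.963, -0.0]
wrist_force: [0.2, 0.7, 0.6]
gripper_width: 0.0396
finger_force: 0.0
```

```bash
python3 look.py
```

```text
{'time_s': 6.225, 'qpos': [-0.5036, 0.0521, 1.4812, -0.0, 1.6059, -1.5271], 'position': [0.5261, -0.2511, 0.104], 'orientation': [0.0012, 0.2702, 0.9628, -0.0003], 'gripper_width': 0.0396}
tool axes in clamp [[-1.0, -0.004, 0.002], [-0.004, 1.0, 0.0], [-0.002, 0.0, -1.0]] TCP rel ramp_top [-0.0608 -0.0002 -0.0003]
```

On target. I close on the fin.

Emit:
step_arm:
  series:
    - [[0, 0, 0], 0]
    - [[0, 0, 0], 0]
    - [[0, 0, 0], 0]
    - [[0, 0, 0], 0]
  claw: 1
  squeeze: 45

```text
time_s: 6.72
position: [0.5262, -0.2496, 0.1028]
orientation: [0.0, 0.27, 0.963, 0.001]
wrist_force: [2.0, 4.9, 0.2]
gripper_width: 0.0153
finger_force: 45.0
```

Gripped at 15.3 mm, which fits the 16 mm fin. I drag it down the ramp.

Emit:
step_arm:
  series:
    - [[0.4, 0, 0.28], 0]
    - [[0.8, 0, 0.56], 0]
    - [[1.2, 0, 0.84], 0]
    - [[1.6, 0, 1.12], 0]
    - [[1.6, 0, 1.12], 0]

```text
time_s: 7.35
position: [0.5126, -0.2413, 0.0916]
orientation: [0.001, 0.27, 0.963, 0.001]
wrist_force: [2.6, 4.6, 0.2]
gripper_width: 0.0156
finger_force: 45.0
```

```bash
python3 look.py w5; python3 -c "
from h import *
print(observe()['wrist_force'])"
```

```text
{'time_s': 7.35, 'qpos': [-0.5014, 0.0142, 1.5422, 0.0022, 1.5841, -1.5259], 'position': [0.5126, -0.2413, 0.0916], 'orientation': [0.0008, 0.2697, 0.9629, 0.0009], 'gripper_width': 0.0156}
tool axes in clamp [[-1.0, -0.005, 0.001], [-0.005, 1.0, 0.002], [-0.001, 0.002, -1.0]] TCP rel ramp_top [-0.0775  0.001  -0.0127]
[[238.6, 384.0], [406.7, 384.2], [307.2, 291.5], [338.2, 291.6]]
[2.37113465 4.6322483  0.70949814]
```

Emit:
step_arm:
  series:
    - [[0.33, 0, 0.23], 0]
    - [[0.66, 0, 0.46], 0]
    - [[1.0, 0, 0.7], 0]
    - [[1.3, 0, 0.91], 0]
    - [[1.4, 0, 0.98], 0]

```text
time_s: 8.02
position: [0.5028, -0.2353, 0.0835]
orientation: [0.004, 0.27, 0.963, 0.0]
wrist_force: [8.0, 2.7, 1.1]
gripper_width: 0.0153
finger_force: 45.0
```

Emit:
step_arm:
  series:
    - [[0.1, 0, 0.07], 0]
    - [[0.1, 0, 0.07], 0]
    - [[0.1, 0, 0.07], 0]

```text
time_s: 8.4
position: [0.501, -0.2342, 0.082]
orientation: [0.002, 0.27, 0.963, 0.001]
wrist_force: [6.3, 3.2, 2.3]
gripper_width: 0.0157
finger_force: 45.0
```

```bash
python3 look.py
```

```text
{'time_s': 8.4, 'qpos': [-0.5002, -0.0211, 1.5945, 0.0022, 1.5636, -1.5247], 'position': [0.501, -0.2342, 0.082], 'orientation': [0.0025, 0.2698, 0.9629, 0.0006], 'gripper_width': 0.0157}
tool axes in clamp [[-1.0, -0.005, 0.004], [-0.005, 1.0, 0.002], [-0.005, 0.002, -1.0]] TCP rel ramp_top [-0.091   0.001  -0.0223]
```

Emit:
step_arm:
  series:
    - [[0.16, 0, 0.11], 0]
    - [[0.32, 0, 0.22], 0]
    - [[0.32, 0, 0.22], 0]

```text
time_s: 8.78
position: [0.5009, -0.2342, 0.0819]
orientation: [0.007, 0.27, 0.963, -0.0]
wrist_force: [13.8, -1.3, 3.1]
gripper_width: 0.0155
finger_force: 45.0
```

```bash
python3 look.py
```

```text
{'time_s': 8.775, 'qpos': [-0.5001, -0.0294, 1.6029, 0.0021, 1.5549, -1.5244], 'position': [0.5009, -0.2342, 0.0819], 'orientation': [0.0067, 0.2699, 0.9629, -0.0005], 'gripper_width': 0.0155}
tool axes in clamp [[-1.0, -0.005, 0.013], [-0.005, 1.0, 0.003], [-0.013, 0.003, -1.0]] TCP rel ramp_top [-0.0911  0.001  -0.0224]
```

It's at the hard stop: no further travel and the force rises. I release and rise.

Emit:
step_arm:
  series:
    - [[-0.3, 0, -0.2], 0]
    - [[-0.3, 0, -0.2], 0]
    - [[-0.3, 0, -0.2], 0]
  claw: 0.1

```text
time_s: 9.15
position: [0.4982, -0.2345, 0.08]
orientation: [-0.001, 0.27, 0.963, -0.0]
wrist_force: [0.1, -0.4, 0.2]
gripper_width: 0.0389
finger_force: 0.0
```

Emit:
step_arm:
  series:
    - [[0.3, 0, -4], 0]
    - [[0.3, 0, -10], 0]
    - [[0.3, 0, -16], 0]
    - [[0.3, 0, -20], 0]
    - [[0.3, 0, -20], 0]
  claw: -1

```text
time_s: 9.78
position: [0.4969, -0.2335, 0.2847]
orientation: [0.003, 0.27, 0.963, -0.001]
wrist_force: [-0.1, -0.0, -0.0]
gripper_width: 0.0856
finger_force: 0.0
```

Emit:
step_arm:
  series:
    - [[-3, 0, 0], 0]
    - [[-6, 0, 0], 0]
    - [[-6, 0, 0], 0]
    - [[-6, 0, 0], 0]

```text
time_s: 10.28
position: [0.5468, -0.2638, 0.2792]
orientation: [-0.001, 0.27, 0.963, 0.0]
wrist_force: [-1.2, -0.3, 0.3]
gripper_width: 0.0879
finger_force: 0.0
```

```bash
python3 look.py w6 180 100 266 200
python3 - <<'E'
from h import *
p=snapshot('wrist')
for t in ['lock','trigger']:print(t,[(round(r['score'],2),r['extent'],int(r['mask'].sum())) for r in cut_out(t,p)][:3])
E
```

```text
{'time_s': 10.275, 'qpos': [-0.5055, 0.1333, 1.0847, -0.0001, 1.9263, -1.5289], 'position': [0.5468, -0.2638, 0.2792], 'orientation': [-0.0013, 0.2703, 0.9628, 0.0003], 'gripper_width': 0.0879}
tool axes in clamp [[-1.0, -0.004, -0.003], [-0.004, 1.0, -0.0], [0.003, -0.0, -1.0]] TCP rel ramp_top [-0.0366 -0.0002  0.1749]
[[284.9, 191.3], [362.9, 191.6], [316.3, 162.8], [331.4, 162.9]]
lock [(0.58, [310.1, 136.0, 339.0, 186.3], 1229)]
trigger [(0.8, [304.4, 231.7, 332.1, 277.8], 830), (0.44, [155.7, 128.1, 402.0, 286.7], 17850)]
```

View pics/w6_c.png

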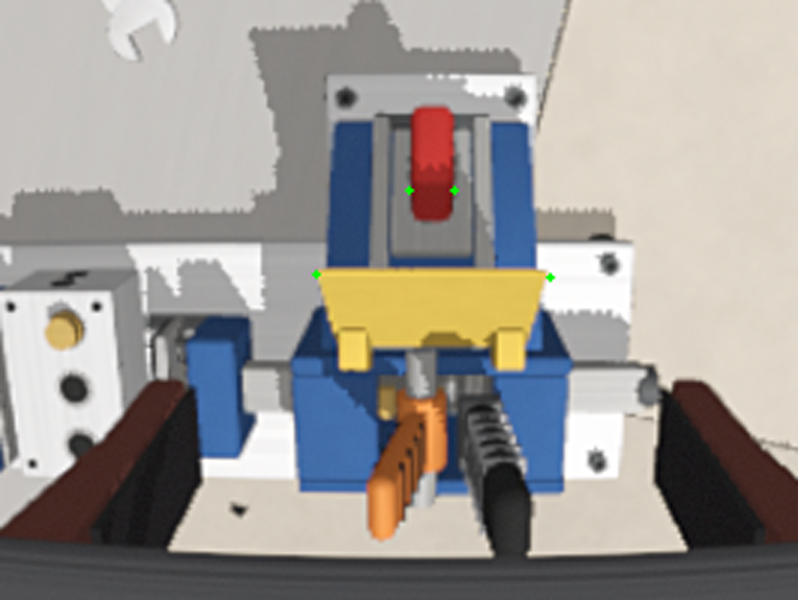

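The lock fin is fully clear of the guard, at the lower stop at (433,160). The trigger (400,470) and black grip (505,480) stand either side of the pivot shaft (423,420). I work out grip_point from the shaft, which lies along the pivot axis, and from the handle tops.

Run:
```python
from h import *
D=pickle.load(open('D.pkl','rb'));yaw=np.radians(-31.6);C=R.from_euler('z',yaw).as_matrix()
rt=(D['gL']+D['gR'])/2-C@[-.0413,0,.059]
print('tail',C.T@(D['tail']-rt),'blk',C.T@(D['blk']-rt),'org',C.T@(D['org']-rt))
def bp(n,uv,z):
    s,p=pickle.load(open(n+'.pkl','rb'));T=Tws(s,p)
    d=np.array([uv[0]-p['cx'],uv[1]-p['cy']]);r=np.hypot(*d);th=r/p['fx']
    v=T[:3,:3]@np.r_[np.sin(th)*d/r,np.cos(th)];o=T[:3,3]
    return np.round(C.T@(o+v*(z-o[2])/v[2]-rt),4)
f=lambda x,y:(180+x/3,100+y/3)
for nm,uv,z in [('shaftF',f(422,355),.106),('shaftR',f(426,500),.106),('trigTopL',f(369,475),.173),('trigTopBot',f(383,538),.173),('blkR',f(529,490),.18),('blkBaseL',f(460,400),.11),('headL',f(300,490),.102),('headR',f(565,490),.102),('headFR',f(569,358),.102)]: print(nm,bp('w6',uv,z))
g=lambda x,y:(200+x/4,70+y/4)
for nm,uv,z in [('shaftF',g(527,330),.106),('shaftR',g(533,508),.106),('trigTopL',g(481,430),.173),('trigTopR',g(514,430),.175),('trigTopBot',g(495,497),.173),('blkR',g(656,450),.18),('blkL',g(606,450),.18),('blktop',g(632,412),.188),('blkbot',g(634,506),.18)]: print(nm,bp('w3',uv,z))
```

```text
tail [ 0.0335655   0.09766949 -0.04474508] blk [0.03302144 0.02488254 0.08174155] org [ 0.03371844 -0.01584736  0.07119943]
shaftF [ 0.0032 -0.0032  0.0017]
shaftR [ 0.0644 -0.0015  0.0017]
trigTopL [ 0.0218 -0.0196  0.0687]
trigTopBot [ 0.0447 -0.0155  0.0687]
blkR [0.0236 0.0306 0.0757]
blkBaseL [0.0198 0.0113 0.0057]
headL [ 0.0626 -0.0526 -0.0023]
headR [ 0.0623  0.055  -0.0023]
headFR [ 0.0056  0.0535 -0.0023]
shaftF [ 0.0032 -0.0036  0.0017]
shaftR [ 0.0674 -0.003   0.0017]
trigTopL [ 0.0258 -0.0199  0.0687]
trigTopR [ 0.0258 -0.01    0.0707]
trigTopBot [ 0.0466 -0.0163  0.0687]
blkR [0.032  0.0318 0.0757]
blkL [0.0316 0.0169 0.0757]
blktop [0.019  0.0238 0.0837]
blkbot [0.0489 0.0252 0.0757]
```

Emit:
step_arm:
  series:
    - [[-3.5, 0.15, 0], 0]
    - [[-7, 0.3, 0], 0]
    - [[-7, 0.3, 3], 0]
    - [[-7, 0.3, 6], 0]
    - [[-7, 0.3, 6], 0]
  claw: -1

```text
time_s: 11.1
position: [0.6077, -0.2973, 0.2175]
orientation: [-0.003, 0.27, 0.963, 0.001]
wrist_force: [-0.4, -0.0, 0.4]
gripper_width: 0.0876
finger_force: 0.0
```

```bash
python3 look.py w7 180 180 266 200
```

```text
{'time_s': 11.1, 'qpos': [-0.5053, 0.3093, 0.9929, 0.0, 1.8449, -1.5288], 'position': [0.6077, -0.2973, 0.2175], 'orientation': [-0.0027, 0.2702, 0.9628, 0.0006], 'gripper_width': 0.0876}
tool axes in clamp [[-1.0, -0.004, -0.006], [-0.004, 1.0, -0.0], [0.006, -0.0, -1.0]] TCP rel ramp_top [0.0329 0.0032 0.1132]
[[268.3, 114.0], [371.9, 114.3], [311.0, 91.7], [330.1, 91.7]]
```

View pics/w7_c.png

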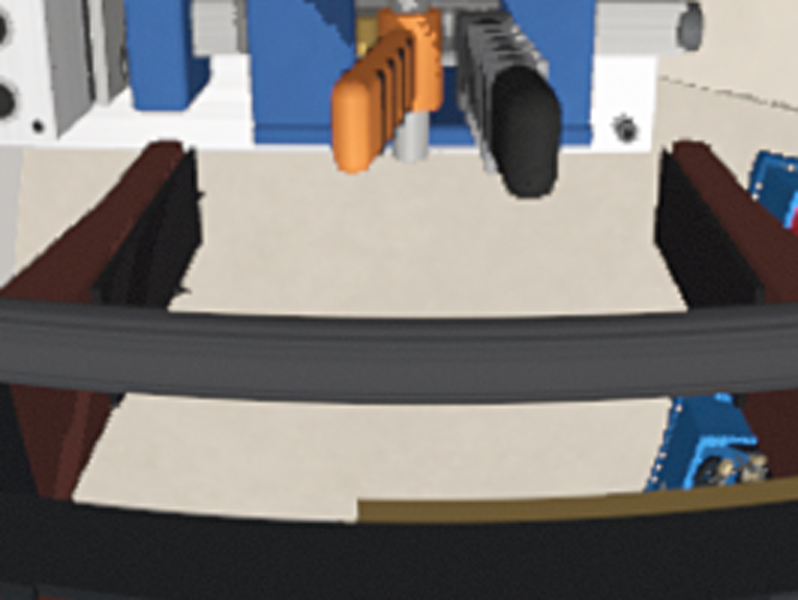

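The trigger (outer side at column 335) and black grip (outer side at column 558) stand well inside the open fingers (195 and 660), about 2 mm towards +y. I lower and touch gently at first.

Emit:
step_arm:
  series:
    - [[-0.1, 0.2, 3], 0]
    - [[-0.1, 0.2, 6], 0]
    - [[-0.1, 0.2, 8.5], 0]
    - [[-0.1, 0.2, 9.3], 0]
    - [[-0.1, 0.2, 9.3], 0]

```text
time_s: 11.78
position: [0.611, -0.297, 0.1292]
orientation: [0.001, 0.27, 0.963, -0.0]
wrist_force: [-0.1, 0.3, -0.1]
gripper_width: 0.0877
finger_force: 0.0
```

Emit:
step_arm:
  series:
    - [[0, 0, 0], 0]
    - [[0, 0, 0], 0]
    - [[0, 0, 0], 0]
    - [[0, 0, 0], 0]
  claw: 0.1
  squeeze: 3

```text
time_s: 12.28
position: [0.6115, -0.2959, 0.128]
orientation: [0.001, 0.27, 0.963, 0.001]
wrist_force: [4.6, 5.6, 0.4]
gripper_width: 0.0548
finger_force: 3.0
```

```bash
python3 look.py
```

```text
{'time_s': 12.275, 'qpos': [-0.5018, 0.3065, 1.1545, 0.002, 1.6798, -1.526], 'position': [0.6115, -0.2959, 0.128], 'orientation': [0.0006, 0.2698, 0.9629, 0.0009], 'gripper_width': 0.0548}
tool axes in clamp [[-1.0, -0.005, 0.001], [-0.005, 1.0, 0.002], [-0.001, 0.002, -1.0]] TCP rel ramp_top [0.0354 0.0063 0.0237]
```

Light contact at 54.8 mm, on the black grip first. I go 4 mm lower, then do the first squeeze, shifting the tool with the moving midpoint.

Emit:
step_arm:
  series:
    - [[0, 0.1, 0.2], 0]
    - [[0, 0.1, 0.4], 0]
    - [[0, 0.1, 0.4], 0]
  claw: -0.4

```text
time_s: 12.65
position: [0.611, -0.296, 0.123]
orientation: [-0.0, 0.27, 0.963, -0.0]
wrist_force: [0.1, -0.6, -0.1]
gripper_width: 0.0611
finger_force: 0.0
```

Emit:
step_arm:
  series:
    - [[0, 0.1, 0], 0]
    - [[0, 0.3, 0], 0]
    - [[0, 0.5, 0], 0]
    - [[0, 0.7, 0], 0]
    - [[0, 0.7, 0], 0]
  claw: 1
  squeeze: 18

```text
time_s: 13.28
position: [0.6153, -0.2895, 0.1237]
orientation: [0.0, 0.27, 0.963, 0.0]
wrist_force: [2.3, 4.3, -1.0]
gripper_width: 0.0386
finger_force: 18.8
```

```bash
python3 look.py
```

```text
{'time_s': 13.275, 'qpos': [-0.4899, 0.3096, 1.1583, 0.0002, 1.6733, -1.5142], 'position': [0.6153, -0.2895, 0.1237], 'orientation': [0.0002, 0.2698, 0.9629, 0.0001], 'gripper_width': 0.0386}
tool axes in clamp [[-1.0, -0.005, 0.0], [-0.005, 1.0, 0.0], [-0.0, 0.0, -1.0]] TCP rel ramp_top [0.0353 0.0138 0.0194]
```

Emit:
step_arm:
  series:
    - [[0, 0.1, 0], 0]
    - [[0, 0.2, 0], 0]
    - [[0, 0.2, 0], 0]
  squeeze: 22

```text
time_s: 13.65
position: [0.616, -0.2884, 0.1238]
orientation: [0.0, 0.27, 0.963, -0.0]
wrist_force: [2.3, 3.5, 0.4]
gripper_width: 0.0361
finger_force: 24.0
```

Emit:
step_arm:
  series:
    - [[0, 0.1, 0], 0]
    - [[0, 0.2, 0], 0]
    - [[0, 0.2, 0], 0]
    - [[0, 0.2, 0], 0]
  squeeze: 28

```text
time_s: 14.15
position: [0.616, -0.2883, 0.1238]
orientation: [-0.0, 0.271, 0.963, -0.001]
wrist_force: [-3.5, -4.1, 1.9]
gripper_width: 0.0355
finger_force: 29.6
```

```bash
python3 look.py w8
python3 - <<'E'
from h import *
p=snapshot('wrist')
for t in ['pressure_pad','manifold']:print(t,[(round(r['score'],2),r['extent'],int(r['mask'].sum())) for r in cut_out(t,p)][:3])
a=cv2.imread('pics/w8.png');cv2.imwrite('pics/w8c.png',cv2.resize(a[80:300,60:460],(800,440)))
E
```

```text
{'time_s': 14.15, 'qpos': [-0.4864, 0.3105, 1.1571, -0.0027, 1.6742, -1.5085], 'position': [0.616, -0.2883, 0.1238], 'orientation': [-0.0004, 0.2711, 0.9626, -0.0013], 'gripper_width': 0.0355}
tool axes in clamp [[-1.0, -0.002, 0.0], [-0.002, 1.0, -0.003], [0.0, -0.003, -1.0]] TCP rel ramp_top [0.0352 0.0151 0.0195]
[[200.4, 105.7], [379.1, 102.1], [282.5, 71.2], [311.9, 70.6]]
pressure_pad [(0.69, [142.3, 169.3, 167.1, 245.1], 952), (0.59, [76.0, 34.1, 424.9, 333.5], 46205)]
manifold [(0.81, [0.6, 208.5, 61.9, 270.1], 2225), (0.68, [279.2, 35.1, 328.0, 100.0], 2398), (0.65, [86.0, 148.8, 166.0, 261.0], 6145)]
```

View pics/w8c.png

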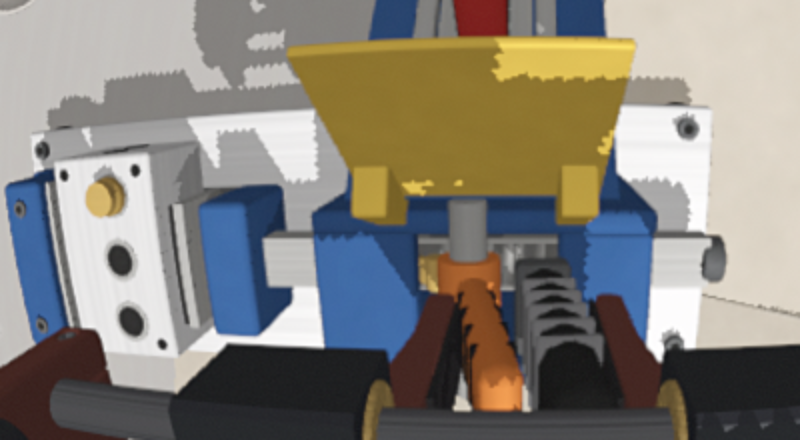

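The pad now meets the manifold and the trigger stopped short (35.5 mm) at 28 N. I let it return fully and squeeze again to confirm.

Emit:
step_arm:
  series:
    - [[0, -0.3, 0], 0]
    - [[0, -0.7, 0], 0]
    - [[0, -0.9, 0], 0]
    - [[0, -0.9, 0], 0]
  claw: -0.6

```text
time_s: 14.85
position: [0.6125, -0.2938, 0.1235]
orientation: [0.0, 0.27, 0.963, 0.001]
wrist_force: [-0.2, 0.2, 1.4]
gripper_width: 0.0694
finger_force: 0.0
```

Emit:
step_arm:
  series:
    - [[0, 0.1, 0], 0]
    - [[0, 0.3, 0], 0]
    - [[0, 0.4, 0], 0]
    - [[0, 0.5, 0], 0]
    - [[0, 0.5, 0], 0]
  claw: 1
  squeeze: 24

```text
time_s: 15.48
position: [0.6163, -0.2883, 0.125]
orientation: [0.001, 0.269, 0.963, 0.0]
wrist_force: [4.1, 7.0, 5.2]
gripper_width: 0.036
finger_force: 26.8
```

Emit:
step_arm:
  series:
    - [[0, 0, 0], 0]
    - [[0, 0, 0], 0]
    - [[0, 0, 0], 0]

```text
time_s: 15.85
position: [0.6163, -0.2884, 0.125]
orientation: [0.001, 0.269, 0.963, 0.0]
wrist_force: [3.3, 6.3, 5.6]
gripper_width: 0.0363
finger_force: 26.7
```

Emit:
step_arm:
  series:
    - [[0, 0, 0], 0]
    - [[0, 0, 0], 0]
    - [[0, 0, 0], 0]
  squeeze: 28

```text
time_s: 16.23
position: [0.6163, -0.2883, 0.125]
orientation: [0.001, 0.269, 0.963, 0.0]
wrist_force: [3.5, 6.8, 4.2]
gripper_width: 0.036
finger_force: 30.8
```

```bash
python3 look.py
```

```text
{'time_s': 16.225, 'qpos': [-0.4881, 0.3087, 1.1572, 0.001, 1.6734, -1.5139], 'position': [0.6163, -0.2883, 0.125], 'orientation': [0.0012, 0.2691, 0.9631, 0.0002], 'gripper_width': 0.036}
tool axes in clamp [[-1.0, -0.007, 0.002], [-0.007, 1.0, 0.001], [-0.002, 0.001, -1.0]] TCP rel ramp_top [0.0355 0.0153 0.0207]
```

Both squeezes ended at the same width, so this may be the full-stroke stop rather than tight jaws. I measure the ram tail's travel from the pictures.

```bash
python3 look.py w9
python3 - <<'E'
from h import *
D=pickle.load(open('D.pkl','rb'));C=R.from_euler('z',np.radians(-31.6)).as_matrix()
rt=(D['gL']+D['gR'])/2-C@[-.0413,0,.059]
def rect(n):
    # rectified picture of plane z=.066 (ram tail/pad tops), clamp y along columns 0.5 mm/px
    s,p=pickle.load(open(n+'.pkl','rb'));T=Tws(s,p)
    ys=np.arange(-.17,.13,.0005);xs=np.arange(-.0,.075,.0005)
    Y,X=np.meshgrid(ys,xs);P=np.c_[X.ravel(),Y.ravel(),np.zeros(X.size)]@C.T+rt;P[:,2]=.066
    u=projw(T,p,P).reshape(*X.shape,2).astype(np.float32)
    return cv2.remap(p['frame'][:,:,::-1],u[...,0],u[...,1],cv2.INTER_CUBIC)
a=np.vstack([rect(n) for n in ['w3','w8','w9']])
cv2.imwrite('pics/rect.png',a);print(a.shape)
E
```

```text
{'time_s': 16.225, 'qpos': [-0.4881, 0.3087, 1.1572, 0.001, 1.6734, -1.5139], 'position': [0.6163, -0.2883, 0.125], 'orientation': [0.0012, 0.2691, 0.9631, 0.0002], 'gripper_width': 0.036}
tool axes in clamp [[-1.0, -0.007, 0.002], [-0.007, 1.0, 0.001], [-0.002, 0.001, -1.0]] TCP rel ramp_top [0.0355 0.0153 0.0207]
[[201.8, 104.6], [379.3, 101.9], [283.1, 70.6], [312.3, 70.2]]
(450, 601, 3)
```

View pics/rect.png

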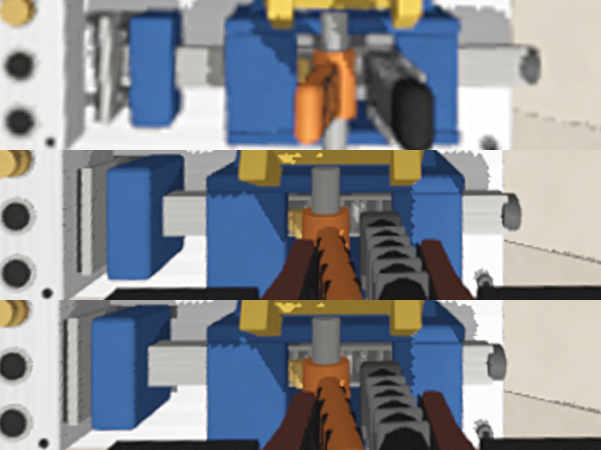

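The tail moves about 8–10 mm per squeeze (column 535, then 514, then 500) and the manifold isn't tight yet. So 36 mm is the full stroke at this contact height. I keep pumping until the width stays clearly larger.

Emit:
step_arm:
  series:
    - [[0, -0.3, 0], 0]
    - [[0, -0.7, 0], 0]
    - [[0, -0.8, 0], 0]
    - [[0, -0.8, 0], 0]
  claw: -0.6

```text
time_s: 16.77
position: [0.6101, -0.2973, 0.1228]
orientation: [-0.001, 0.271, 0.963, -0.0]
wrist_force: [0.2, -1.0, -0.4]
gripper_width: 0.0692
finger_force: 0.0
```

Emit:
step_arm:
  series:
    - [[0, 0.3, 0], 0]
    - [[0, 0.5, 0], 0]
    - [[0, 0.7, 0], 0]
    - [[0, 0.8, 0], 0]
    - [[0, 0.8, 0], 0]
  claw: 1
  squeeze: 26

```text
time_s: 17.4
position: [0.6158, -0.2889, 0.1245]
orientation: [0.001, 0.269, 0.963, -0.0]
wrist_force: [3.1, 5.5, 4.3]
gripper_width: 0.037
finger_force: 28.1
```

Emit:
step_arm:
  series:
    - [[0, 0, 0], 0]
    - [[0, 0, 0], 0]

```text
time_s: 17.65
position: [0.6158, -0.2889, 0.1245]
orientation: [0.001, 0.269, 0.963, -0.0]
wrist_force: [2.7, 4.5, 3.4]
gripper_width: 0.0368
finger_force: 28.1
```

Emit:
step_arm:
  series:
    - [[0, -0.3, 0], 0]
    - [[0, -0.7, 0], 0]
    - [[0, -0.8, 0], 0]
    - [[0, -0.8, 0], 0]
  claw: -0.6

```text
time_s: 18.15
position: [0.6104, -0.2972, 0.1232]
orientation: [-0.0, 0.271, 0.963, 0.0]
wrist_force: [-0.0, -0.6, 0.0]
gripper_width: 0.0698
finger_force: 0.0
```

Emit:
step_arm:
  series:
    - [[0, 0.3, 0], 0]
    - [[0, 0.5, 0], 0]
    - [[0, 0.7, 0], 0]
    - [[0, 0.8, 0], 0]
    - [[0, 0.8, 0], 0]
  claw: 1
  squeeze: 26

```text
time_s: 18.77
position: [0.6154, -0.2897, 0.1246]
orientation: [0.001, 0.27, 0.963, -0.001]
wrist_force: [0.5, 3.6, 5.7]
gripper_width: 0.039
finger_force: 26.8
```

Emit:
step_arm:
  series:
    - [[0, 0, 0], 0]
    - [[0, 0, 0], 0]

```text
time_s: 19.02
position: [0.6154, -0.2897, 0.1246]
orientation: [0.001, 0.27, 0.963, -0.0]
wrist_force: [2.2, 2.4, 5.1]
gripper_width: 0.0387
finger_force: 26.8
```

Emit:
step_arm:
  series:
    - [[0, -0.3, 0], 0]
    - [[0, -0.7, 0], 0]
    - [[0, -0.8, 0], 0]
    - [[0, -0.8, 0], 0]
  claw: -0.6

```text
time_s: 19.52
position: [0.6105, -0.2968, 0.123]
orientation: [-0.0, 0.27, 0.963, 0.0]
wrist_force: [0.1, -0.3, -0.2]
gripper_width: 0.0699
finger_force: 0.0
```

Emit:
step_arm:
  series:
    - [[0, 0.2, 0], 0]
    - [[0, 0.4, 0], 0]
    - [[0, 0.6, 0], 0]
    - [[0, 0.7, 0], 0]
    - [[0, 0.7, 0], 0]
  claw: 1
  squeeze: 26

```text
time_s: 20.15
position: [0.6151, -0.2901, 0.1243]
orientation: [0.001, 0.27, 0.963, -0.0]
wrist_force: [3.4, 5.6, 3.1]
gripper_width: 0.0397
finger_force: 26.3
```

Emit:
step_arm:
  series:
    - [[0, 0, 0], 0]
    - [[0, 0, 0], 0]

```text
time_s: 20.4
position: [0.615, -0.2901, 0.1242]
orientation: [0.001, 0.27, 0.963, 0.0]
wrist_force: [2.7, 4.1, 3.7]
gripper_width: 0.0397
finger_force: 26.3
```

Emit:
step_arm:
  series:
    - [[0, -0.3, 0], 0]
    - [[0, -0.6, 0], 0]
    - [[0, -0.7, 0], 0]
    - [[0, -0.7, 0], 0]
  claw: -0.6

```text
time_s: 20.9
position: [0.6104, -0.2971, 0.1233]
orientation: [-0.0, 0.271, 0.963, 0.0]
wrist_force: [-0.5, 0.8, 0.3]
gripper_width: 0.0701
finger_force: 0.0
```

Emit:
step_arm:
  series:
    - [[0, 0.2, 0], 0]
    - [[0, 0.3, 0], 0]
    - [[0, 0.4, 0], 0]
    - [[0, 0.5, 0], 0]
    - [[0, 0.5, 0], 0]
  claw: 1
  squeeze: 26

```text
time_s: 21.52
position: [0.615, -0.2903, 0.124]
orientation: [0.001, 0.269, 0.963, 0.001]
wrist_force: [6.0, 7.2, -0.3]
gripper_width: 0.0404
finger_force: 26.1
```

Emit:
step_arm:
  series:
    - [[0, 0, 0], 0]
    - [[0, 0, 0], 0]

```text
time_s: 21.78
position: [0.615, -0.2902, 0.124]
orientation: [0.001, 0.269, 0.963, 0.001]
wrist_force: [5.3, 7.3, 0.6]
gripper_width: 0.0404
finger_force: 26.1
```

```bash
python3 look.py w10
```

```text
{'time_s': 21.775, 'qpos': [-0.4923, 0.3086, 1.1591, 0.0026, 1.6726, -1.5184], 'position': [0.615, -0.2902, 0.124], 'orientation': [0.0009, 0.2689, 0.9632, 0.0011], 'gripper_width': 0.0404}
tool axes in clamp [[-1.0, -0.007, 0.001], [-0.007, 1.0, 0.003], [-0.001, 0.003, -1.0]] TCP rel ramp_top [0.0354 0.013  0.0196]
[[206.3, 104.4], [385.7, 102.4], [287.1, 70.6], [316.6, 70.3]]
```

Emit:
step_arm:
  series:
    - [[0, -0.3, 0], 0]
    - [[0, -0.5, 0], 0]
    - [[0, -0.6, 0], 0]
    - [[0, -0.6, 0], 0]
  claw: -0.6

```text
time_s: 22.32
position: [0.61, -0.2979, 0.1235]
orientation: [-0.0, 0.27, 0.963, -0.0]
wrist_force: [0.1, 0.2, -0.1]
gripper_width: 0.07
finger_force: 0.0
```

Emit:
step_arm:
  series:
    - [[0, 0.2, 0], 0]
    - [[0, 0.3, 0], 0]
    - [[0, 0.4, 0], 0]
    - [[0, 0.5, 0], 0]
    - [[0, 0.5, 0], 0]
  claw: 1
  squeeze: 28

```text
time_s: 22.95
position: [0.6149, -0.2902, 0.1237]
orientation: [0.001, 0.269, 0.963, 0.002]
wrist_force: [7.8, 11.2, -1.9]
gripper_width: 0.0404
finger_force: 28.2
```

Emit:
step_arm:
  series:
    - [[0, 0, 0], 0]
    - [[0, 0, 0], 0]

```text
time_s: 23.2
position: [0.6149, -0.2902, 0.1237]
orientation: [0.001, 0.268, 0.963, 0.002]
wrist_force: [8.4, 10.0, -0.7]
gripper_width: 0.0405
finger_force: 28.2
```

Emit:
step_arm:
  series:
    - [[0, -0.3, 0], 0]
    - [[0, -0.5, 0], 0]
    - [[0, -0.5, 0], 0]
    - [[0, -0.5, 0], 0]
  claw: -1

```text
time_s: 23.7
position: [0.61, -0.298, 0.1236]
orientation: [-0.0, 0.27, 0.963, -0.0]
wrist_force: [-0.6, -0.5, 0.3]
gripper_width: 0.0769
finger_force: 0.0
```

Emit:
step_arm:
  series:
    - [[0, 0, -4], 0]
    - [[0, 0, -9], 0]
    - [[0, 0, -14], 0]
    - [[0, 0, -19], 0]
    - [[0, 0, -25], 0]

```text
time_s: 24.32
position: [0.6097, -0.2977, 0.3745]
orientation: [-0.001, 0.27, 0.963, 0.0]
wrist_force: [1.2, -0.0, 0.4]
gripper_width: 0.0876
finger_force: 0.0
```

Emit:
step_arm:
  series:
    - [[1, 3, 0], 0]
    - [[1, 3, 0], 0]
    - [[1, 3, 0], 0]
    - [[1, 3, 0], 0]

```text
time_s: 24.82
position: [0.6169, -0.2676, 0.3723]
orientation: [-0.001, 0.271, 0.963, 0.0]
wrist_force: [0.1, -0.2, 0.3]
gripper_width: 0.0877
finger_force: 0.0
```

```bash
python3 look.py w11
python3 - <<'E'
from h import *
D=pickle.load(open('D.pkl','rb'));C=R.from_euler('z',np.radians(-31.6)).as_matrix()
rt=(D['gL']+D['gR'])/2-C@[-.0413,0,.059]
def bp(s,p,uv,z):
    T=Tws(s,p);d=np.array([uv[0]-p['cx'],uv[1]-p['cy']]);r=np.hypot(*d);th=r/p['fx']
    v=T[:3,:3]@np.r_[np.sin(th)*d/r,np.cos(th)];o=T[:3,3]
    return np.round(C.T@(o+v*(z-o[2])/v[2]-rt),4)
s=observe();p=snapshot('wrist')
for t,z in [('lock',.1),('trigger',.173),('manifold',.07),('heel_jaw',.074),('pressure_pad',.066)]:
    for r in cut_out(t,p)[:3]:
        e=r['extent'];m=(e[1]+e[3])/2;print(t,round(r['score'],2),np.round(e,1),'y',bp(s,p,(e[0],m),z)[1],bp(s,p,(e[2],m),z)[1])
E
```

```text
{'time_s': 24.825, 'qpos': [-0.4597, 0.4193, 0.5731, -0.0003, 2.1513, -1.4824], 'position': [0.6169, -0.2676, 0.3723], 'orientation': [-0.0011, 0.2707, 0.9627, 0.0001], 'gripper_width': 0.0877}
tool axes in clamp [[-1.0, -0.003, -0.002], [-0.003, 1.0, -0.0], [0.002, -0.0, -1.0]] TCP rel ramp_top [0.0251 0.0333 0.268 ]
[[265.7, 123.8], [325.9, 123.1], [292.7, 108.3], [304.6, 108.2]]
lock 0.82 [288.6  92.  312.9 125.3] y -0.015 0.0187
trigger 0.74 [279.4 168.5 307.7 195.6] y -0.0193 0.0147
manifold 0.92 [ 89.8 181.1 139.4 222. ] y -0.4158 -0.2897
manifold 0.87 [182.5 143.6 220.5 198.9] y -0.1952 -0.128
heel_jaw 0.73 [432.1  20.1 451.5  69.8] y 0.1996 0.2327
heel_jaw 0.58 [166.1 148.  184.8 200.6] y -0.2249 -0.1895
pressure_pad 0.73 [212.  149.5 223.2 189.6] y -0.1438 -0.1246
```

The trigger goes hard at the same point twice (40.4 mm at 26 and 28 N, against 36 mm for a full stroke). It has sprung back, the lock is at its stop, and the manifold is held between heel jaw and pad. I hand in.

```bash
python3 -c "
from h import *
print(finish_job())"
```

```text
the job is handed in; nothing more can be done
None
```

I pulled the lock slide to its lower stop, pumped the trigger until it went hard at 28 N with the manifold between the jaws, let go, and handed the job in at about 25 s; no verdict came back, and I judged the clamping from trigger stops and detector positions, not a final picture.

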